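# Load a sample vial and hold the reader's spring cover shut

### The job

Slide the white-capped sample vial all the way down into the round well of the reader and let go of it. Then swing the reader's spring-loaded cover arm by its red pin round over the vial until it is against its stop, and finish while still holding it there, since the spring throws it open when it is let go; leave the other things on the worktop where they are.

Things in the scene. Friction and masses are not known exactly. Their poses are not given: they have to be found in the camera images.
- sample_vial: the sample vial: small clear vial with a WHITE screw cap, standing upright on the worktop. 43 high; glass 21 in diameter up to 20, cap 22 in diameter from 20 to 43. About 14 g. Origin at the centre of its underside, z up. Sizes in mm
- reader: white benchtop vial reader, fixed to the worktop: a box 166 (its x) by 196 (its y) by 50 high, grey skirt, small dark display on the front. Origin at the centre of its underside on the worktop; its x points away from its front, y to its left, z up. Sizes in mm
- well_mouth (a point): centre of the mouth of the reader's round well, inside a blue ring on its flat top, 50 above the worktop, at (30, -50) in the reader's frame. The well is 24.4 in diameter with a small chamfer, 24 deep, open upward; a seated vial sticks out 19. Sizes in mm
- well_floor (a point): centre of the floor of the well, 24 below its mouth; the vial's origin coincides with it when the vial is fully down. Sizes in mm
- cover_pivot (a point): on the upright axis of the cover arm, at the height of the arm's underside, 74 above the worktop, at (30, 50) in the reader's frame: a steel post with a coil spring round it, and behind it a short stop post with a rubber sleeve (top 84 above the worktop). Sizes in mm
- cover_pin (a point): centre of the top of the upright red pin on the cover arm, 120 above the worktop and 100 from the pivot axis. The pin is 14 in diameter and stands 40 above a black cover disc 40 in diameter and 6 thick (underside 74 above the worktop, 5 over a seated vial), at the end of an aluminium arm 17 wide. A vial that is not down blocks the disc. Moves with the arm. Sizes in mm
- cover (a joint): angle of the cover arm about the upright pivot axis, rad: 0 parked open (the arm points to the reader's front, where the spring keeps it), growing counter-clockwise from above as the pin is pushed away from the reader's front, to the hard stop at 1.25, where the disc and pin stand right over the well. A return spring pulls it open all the way: 0.15 N m at 0, 0.46 N m at the stop (4.6 N at the pin)
- black_vial: the other vial, same size and shape as the sample vial but with a black cap; a bystander. Origin at the centre of its underside. Sizes in mm
- marker: felt marker lying down, 137 long and 17 thick; a bystander. Origin at the centre of its underside. Sizes in mm
- stopper: red-brown rubber stopper, 35 wide and 27 high; a bystander. Origin at the centre of its underside. Sizes in mm
- beaker: empty glass beaker, 89 wide and 112 high; a bystander. Origin at the centre of its underside. Sizes in mm
- brown_bottle: small brown bottle with a black cap, 43 wide and 82 high; a bystander. Origin at the centre of its underside. Sizes in mm

How it is judged:
On the way:
1. the sample vial stands fully down in the well, let go, with the cover arm still open (horizontal distance between sample_vial and well_floor below 0.004 m and z of sample_vial in the frame of well_floor below 0.003 m and angle between sample_vial's own z axis and vertical below 0.15 rad and contact force between the fingers and sample_vial below 0.1 N and value of joint cover below 0.4 rad), for 0.2 s.
At the end, for the whole second after the job is handed in: The vial stands within 4 mm of the well's centre, within 3 mm of its floor and within 0.15 rad of upright, untouched by the fingers; the cover arm is held within 0.06 rad of its stop (joint above 1.19) by the fingers, which press on it with more than 1.5 N (horizontal distance between sample_vial and well_floor below 0.004 m and z of sample_vial in the frame of well_floor below 0.003 m and angle between sample_vial's own z axis and vertical below 0.15 rad and value of joint cover above 1.19 rad and contact force between the fingers and cover above 1.5 N and contact force between the fingers and sample_vial below 0.1 N); the arm keeps its last pose, push and grip.
It fails at once if a bystander (black-capped vial, marker, stopper, beaker, brown bottle) is moved more than 30 mm (distance of any of black_vial, marker, stopper, beaker, brown_bottle from where it was at the start of the episode above 0.03 m).
It also fails if it takes over 70 s, if anything falls off the work surface, if the arm or the gripper's body presses on something with over 40 N, if the wrist force passes 120 N, or if a joint passes its speed limit or range.

### The arm

A 6-joint arm with a two-finger parallel gripper is mounted at the origin on a cart in front of the work surface, level with it; the furniture and walls round the work are solid. World frame = base frame: x ahead of the robot, y to its left, z up, the work surface at z = 0. Lengths are in m, angles in rad, forces in N, time in s.
With the tool pointing down it reaches from about 0.375 to 0.975 m from the base axis. Payload 3.8 kg.
Tool frame: the origin (TCP) lies midway between the tips of the shut fingers; the grasp point (between the pads) lies 19 mm behind it; z points along the fingers, y is the line along which they close (so a half turn about z gives the same grasp; the last joint's range is limited). The gripper opens to 85 mm and grips with 20 to 120 N. Pads are 22 mm wide; open, the fingers measure 114 mm over their backs; the gripper's body (76 mm by 85 mm) begins 54 mm behind the grasp point. The pads swing forward as they close: fully open they stand 13 mm farther back than shut.
Start: joints at [1.107, 0.264, 1.604, -0, 1.274, -0.037], TCP at [0.279, 0.614, 0.231] pointing down, gripper open.
Joint ranges: [-2.63, 2.63], [-0.94, 2.18], [0.31, 2.57], [-1.31, 4.45], [0, 2.66], [-2.55, 2.55]. Speed limits (rad/s): [2.57, 2.57, 3.14, 3.14, 3.14, 3.14].

### API

Orientations are given as a rotation vector (axis times angle).
In Python, from workcell import bot gives the robot as it stands.
- The arm moves only by the tool jog_arm, never from a script. Its argument "motion" is a list of rows, each a list of 5 numbers: the opening, from -1 (shut) to 1 (fully open), then the shift along the tool's x, y, z in mm, then the turn about the tool's z in degrees. In form: [[claw, x, y, z, twist], ...]. A call has 1 to 10 rows; each row shifts and turns the commanded pose from where the row before left it, along the tool's axes as they then stand; what a row does not reach is not made up. A row lasts 1/12 s, in which the tool goes at most 41.7 mm and 7.16 degrees, less where a joint would pass 70% of its speed; a pose out of reach is approached as far as the arm can. A call with a gripper value outside its range is refused whole. The fingers move at their own pace and stop on an object; "force" is the grip in N (left out, the last holds). Time passes only in rows, so rows that do not move let the fingers close. It gives the time, the measured TCP pose, the force, the opening and the grip force at its end, in the units of the state.
- bot.read_state(): the state, without advancing time (a new reading comes with each control period).
- bot.read_camera(name): name is "side" or "top" or "wrist"; returns (picture, depth): 384x512x3 uint8, red, green, blue; 384x512 float32, m along the optical axis (not along the pixel's ray), 0 where there is no reading.
- bot.get_calibration(name): a dict with "vfov" (degrees; the focal length in pixels is half the picture's height over the tangent of half this angle, whatever the lens; pixels are square), "cx", "cy" (the principal point, pixels), "rvec" (rotation vector, rad) and "tvec" (3), from world to camera coordinates, as OpenCV has them; the wrist camera has in their place "tool_from_camera" (4x4, takes a point from camera to tool coordinates, whose origin is the TCP and whose axes are the flange's). Camera axes: x right, y down, z forward; pixel columns grow to the right and rows downward; lengths in m; the calibration is good to about 2 mm. The wrist camera is an equidistant fisheye: a pixel r from the principal point sees the ray r / f radians off the axis. A picture is of the moment at which its call begins: read the wrist's pose just before it. get_calibration takes no time and is no camera call.
- bot.finish_job(): hands the job in; it is judged then, once.
The state is a dict: "time": time; "q": joint angles; "joint_vel": joint speeds; "joint_torque": joint torques, N m; "tool_pos": TCP position; "tcp_rot": TCP orientation; "wrist_force": force on the tool from outside, world axes, zero at the start; "torque": the same for the moment, N m; "width": opening from 0.0 (shut) to 1.0 (fully open); "grip_force": force on a finger pad.
Only numpy, scipy, OpenCV 4.12 (cv2) and the standard library are available. Lean on these libraries where they do the work, as an engineer would, in place of code of your own. Each camera call takes 0.05 s, during which the arm holds its last target. There are 200 camera calls.

## Working session

There is one attempt and no reset: what is moved stays moved. The work goes in short steps, Python scripts to look and compute and a tool call to move; the robot and the scene stay as the last step left them, time stands still between calls to the robot, and variables do not carry over. Pictures are saved under pics/ and viewed, at most 10 in all, crops included, and the job is handed in when it is done.

Besides the shell and the picture viewer there is one more tool, called after "Emit:" in YAML: its name, and indented under it one key for each argument. jog_arm: Moves the arm, as the interface text tells. Its arguments: {"type":"object","properties":{"motion":{"type":"array"},"force":{"type":"number"}},"required":["motion"]}

```bash
mkdir -p pics
cat > h.py <<'E'
import numpy as np, cv2
from workcell import bot
from scipy.spatial.transform import Rotation as R
def cam(n):
    c=bot.get_calibration(n); f=192/np.tan(np.radians(c['vfov'])/2); return c,f
def cloud(n,d):
    c,f=cam(n); v,u=np.mgrid[0:384,0:512]
    P=np.stack([(u-c['cx'])/f*d,(v-c['cy'])/f*d,d],-1)
    M=R.from_rotvec(np.ravel(c['rvec'])).as_matrix()
    return (P-np.ravel(c['tvec']))@M
E
python3 - <<'E'
from h import *
s=bot.read_state();print(s)
ims=[]
for n in ['top','side']:
    p,d=bot.read_camera(n); np.savez(n+'0.npz',p=p,d=d); print(n,bot.get_calibration(n)); ims.append(p)
    cv2.imwrite(f'pics/{n}0.png',cv2.resize(p[...,::-1],(800,600),interpolation=cv2.INTER_CUBIC))
E
```

```text
{'time': 0.0, 'q': array([ 1.10710143e+00,  2.64778865e-01,  1.60537798e+00, -9.92742535e-06,
        1.27368531e+00, -3.68780608e-02]), 'joint_vel': array([0.00053197, 0.0003514 , 0.0008673 , 0.00121464, 0.00020463,
       0.00039628]), 'joint_torque': array([-5.94503344e-04, -5.15101612e+01, -3.67313898e+01, -2.91177466e-04,
        1.29959401e-02, -4.18195168e-05]), 'tool_pos': array([0.27909847, 0.61379641, 0.22994254]), 'tcp_rot': array([-0.66524395, -3.06978834,  0.00342651]), 'wrist_force': array([-0.68027472,  0.11710267,  0.27353265]), 'torque': array([ 0.01241891, -0.00065178,  0.03967862]), 'grip_force': 0.0, 'width': 1.0054597691674312}
top {'vfov': 57.43240351516079, 'cx': 250.16454456947278, 'cy': 190.41506653794738, 'rvec': array([ 2.11791588, -2.10653087,  0.18858534]), 'tvec': array([-7.57751292e-04,  5.66564064e-01,  1.00196769e+00])}
side {'vfov': 52.750876687630786, 'cx': 264.56512938978074, 'cy': 188.8558913954165, 'rvec': array([ 2.26212134, -0.63723094,  0.25308329]), 'tvec': array([-0.45282503,  0.24454623,  1.08556502])}
```

View pics/top0.png

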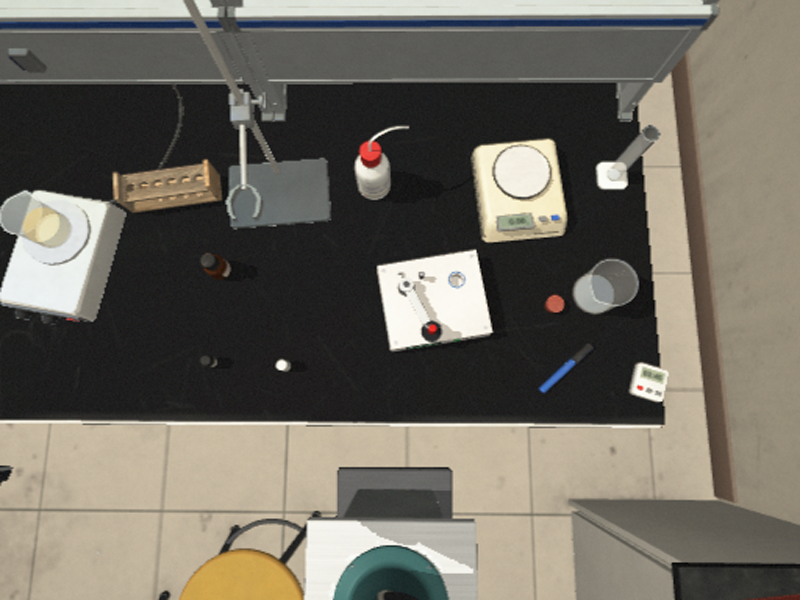

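View pics/side0.png

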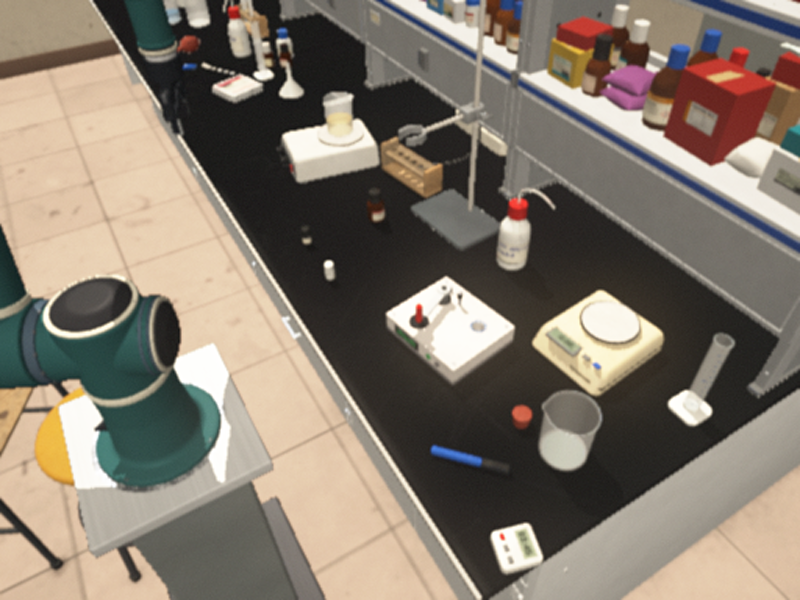

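The top view shows the white vial at (283,365), the well's blue ring at (457,280), the red pin at (432,328) and the pivot at (407,286). All are in 800-wide pixels. The side view agrees.

Run:
```python
from h import *
z=np.load('top0.npz');p=z['p'].astype(int);d=z['d'];C=cloud('top',d)
def box(u0,v0,u1,v1): 
    m=np.zeros(d.shape,bool);m[v0:v1,u0:u1]=1;return m
r,g,b=p[...,0],p[...,1],p[...,2]
m=box(235,155,322,230)&(abs(C[...,2]-.05)<.008)
print('z top',np.median(C[m][:,2]))
# ray hit at height
c,f=cam('top');M=R.from_rotvec(np.ravel(c['rvec'])).as_matrix();t=np.ravel(c['tvec'])
def hit(u,v,h):
    o=-M.T@t;k=M.T@np.array([(u-c['cx'])/f,(v-c['cy'])/f,1]);return o+k*(h-o[2])/k[2]
rect=cv2.minAreaRect((C[m][:,:2]*1000).astype(np.float32));print(rect,cv2.boxPoints(rect))
def cen(m,h,n):
    v,u=np.nonzero(m);print(n,len(u),u.mean(),v.mean(),hit(u.mean(),v.mean(),h))
    return hit(u.mean(),v.mean(),h)
cen(box(172,225,192,243)&(p.sum(-1)>380),.043,'vial')
print(C[box(172,225,192,243)&(C[...,2]>.03)].mean(0))
cen(box(265,198,290,222)&(r>150)&(g<90),.12,'pin')
cen(box(280,168,304,190)&(b-r>25),.05,'ring')
P=hit(407/1.5625,286/1.5625,.08);print('pivot~',P)
for n,u,v in [('bl',208,361),('br',213,265)]: print(n,hit(u/1.5625,v/1.5625,.04))
```

```text
z top 0.05085257054847534
((565.4925537109375, -81.55006408691406), (168.85850524902344, 196.2761993408203), 9.794245719909668) [[ 465.59952      0.7953634]
 [ 498.9882    -192.6201   ]
 [ 665.3856    -163.8955   ]
 [ 631.99695     29.519974 ]]
vial 43 179.8372093023256 233.2093023255814 [0.43776165 0.21186525 0.043     ]
[0.43445721 0.19985756 0.08782471]
pin 19 276.2105263157895 209.73684210526315 [ 0.49907563 -0.07196095  0.12      ]
ring 26 291.2692307692308 178.53846153846155 [ 0.60492528 -0.12258531  0.05      ]
pivot~ [ 0.58400567 -0.02845419  0.08      ]
bl [0.44365482 0.3537749  0.04      ]
br [0.6342032  0.35741818 0.04      ]
```

```bash
cat >> h.py <<'E'
def go(x,y,z,yaw=None):
    "shift left in tool axes (mm) and twist (deg) to a downward TCP pose; yaw = world angle of tool y (deg)"
    s=bot.read_state();A=R.from_rotvec(s['tcp_rot']).as_matrix()
    d=A.T@(np.array([x,y,z])-s['tool_pos'])*1000
    ya=np.degrees(np.arctan2(A[1,1],A[0,1]))
    print('shift',d.round(1),'tool y yaw',ya.round(1),'tilt',np.degrees(np.arccos(-A[2,2])).round(2),'q',s['q'].round(2))
    if yaw is not None: print('twist',-((yaw-ya+90)%180-90))
E
python3 - <<'E'
from h import *
go(.438,.212,.14,0); A=R.from_rotvec(bot.read_state()['tcp_rot']).as_matrix();print(A.round(2)); print(bot.get_calibration('wrist'))
E
```

```text
shift [-311.  -299.9   90.7] tool y yaw 65.5 tilt 0.12 q [ 1.11  0.26  1.61  0.    1.27 -0.04]
twist 65.54878486975537
[[-0.91  0.41 -0.  ]
 [ 0.41  0.91 -0.  ]
 [ 0.   -0.   -1.  ]]
{'vfov': 65.70646984690485, 'cx': 250.69818038899973, 'cy': 191.01528469251662, 'tool_from_camera': array([[-1.22032177e-04, -9.50016478e-01, -3.12199738e-01,
         8.04114138e-02],
       [ 9.99999650e-01,  1.42470884e-04, -8.24413958e-04,
         4.16981202e-04],
       [ 8.27686217e-04, -3.12199729e-01,  9.50016128e-01,
        -1.42838058e-01],
       [ 0.00000000e+00,  0.00000000e+00,  0.00000000e+00,
         1.00000000e+00]])}
```

Emit:
jog_arm:
  motion:
    - [1,-28,-27,4,0]
    - [1,-28,-27,4,0]
    - [1,-28,-27,4,0]
    - [1,-28,-27,4,0]
    - [1,-28,-27,4,0]
    - [1,-28,-27,4,0]
    - [1,-28,-27,4,0]
    - [1,-28,-27,4,0]
    - [1,-28,-27,4,0]
    - [1,-28,-27,4,0]

```text
time: 0.93
tool_pos: [0.4225, 0.2508, 0.1908]
tcp_rot: [-0.665, -3.07, 0.0]
wrist_force: [0.7, -0.7, -0.3]
width: 0.999
grip_force: 0.0
```

Emit:
jog_arm:
  motion:
    - [1,-15,-15,25,0]
    - [1,-16,-15,26,0]
    - [1,0,0,0,0]
    - [1,0,0,0,0]
    - [1,0,0,0,0]

```text
time: 1.35
tool_pos: [0.4384, 0.213, 0.1406]
tcp_rot: [-0.666, -3.07, -0.001]
wrist_force: [0.5, 0.5, 0.5]
width: 1.004
grip_force: 0.0
```

```bash
cat >> h.py <<'E'
def wrist(name):
    s=bot.read_state();p,d=bot.read_camera('wrist');c=bot.get_calibration('wrist')
    f=192/np.tan(np.radians(c['vfov'])/2)
    v,u=np.mgrid[0:384,0:512];a=u-c['cx'];b=v-c['cy'];r=np.hypot(a,b)+1e-9;th=r/f
    k=np.stack([np.tan(th)*a/r,np.tan(th)*b/r,np.ones_like(r)],-1)
    T=c['tool_from_camera'];A=R.from_rotvec(s['tcp_rot']).as_matrix()
    C=((k*d[...,None])@T[:3,:3].T+T[:3,3])@A.T+s['tool_pos']
    K=k@(A@T[:3,:3]).T; o=A@T[:3,3]+s['tool_pos']
    np.savez(name,p=p,d=d,C=C,K=K,o=o)
    cv2.imwrite(f'pics/{name}.png',p[...,::-1]);return p,d,C,K,o
E
python3 - <<'E'
from h import *
p,d,C,K,o=wrist('w1'); go(.438,.212,.14)
m=(C[...,2]>.036)&(C[...,2]<.05)&(np.hypot(C[...,0]-.438,C[...,1]-.212)<.03)&(p.sum(-1)>350)
q=C[m];print(m.sum(),q.mean(0),q.min(0),q.max(0),cv2.minEnclosingCircle((q[:,:2]*1000).astype(np.float32)))
v,u=np.nonzero(m);print(u.mean(),v.mean())
E
```

```text
shift [ 0.1 -1.8  1.3] tool y yaw 65.6 tilt 0.09 q [ 0.4  -0.02  2.09  0.    1.07 -0.74]
461 [0.43624746 0.21200994 0.04228375] [0.4268515  0.20166145 0.03612695] [0.44710692 0.22174437 0.04469371] ((437.0950012207031, 211.84536743164062), 10.5427885055542)
248.34490238611713 190.5943600867679
```

View pics/w1.png

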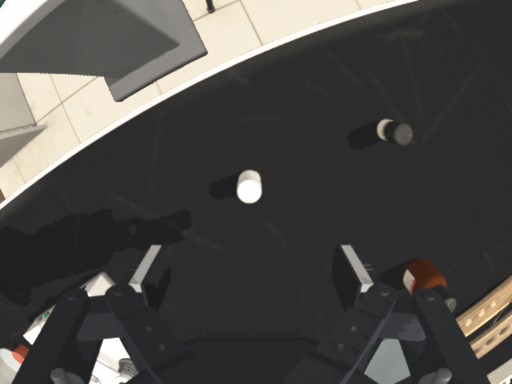

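The wrist view shows the white vial at (249,187), clear of its neighbours. The cap centre comes out at (437, 212) mm, so I'll descend and grip the top of the cap.

Emit:
jog_arm:
  motion:
    - [1,0.8,-1.4,30,0]
    - [1,0,0,35,0]
    - [1,0,0,30,0]
    - [1,0,0,16,0]
    - [1,0,0,0,0]
    - [-1,0,0,0,0]
    - [-1,0,0,0,0]
    - [-1,0,0,0,0]
    - [-1,0,0,0,0]
    - [-1,0,0,0,0]
  force: 25

```text
time: 2.23
tool_pos: [0.4382, 0.2123, 0.0308]
tcp_rot: [0.665, 3.068, 0.003]
wrist_force: [0.3, -0.2, -0.2]
width: 0.298
grip_force: 0.0
```

Emit:
jog_arm:
  motion:
    - [-1,0,0,0,0]
    - [-1,0,0,0,0]
    - [-1,0,0,0,0]
    - [-1,0,0,0,0]

```text
time: 2.57
tool_pos: [0.4382, 0.212, 0.0306]
tcp_rot: [0.665, 3.068, 0.002]
wrist_force: [-0.3, -0.6, 6.5]
width: 0.24
grip_force: 24.7
```

Run:
```python
from h import *
go(.54,-.095,.20); print(bot.read_state()['wrist_force'])
```

```text
shift [-220.1 -237.  -169.4] tool y yaw 65.5 tilt 0.13 q [ 0.4   0.13  2.18 -0.    0.83 -0.74]
[-0.27421047 -0.58517391  6.54117431]
```

Emit:
jog_arm:
  motion:
    - [-1,0,0,-20,0]
    - [-1,0,0,-30,0]
    - [-1,0,0,-35,0]
    - [-1,0,0,-35,0]
    - [-1,0,0,-30,0]
    - [-1,0,0,-20,0]

```text
time: 3.07
tool_pos: [0.4383, 0.2121, 0.2031]
tcp_rot: [0.665, 3.066, 0.004]
wrist_force: [-0.2, -0.4, 0.8]
width: 0.241
grip_force: 24.7
```

Emit:
jog_arm:
  motion:
    - [-1,-24,-26,0,0]
    - [-1,-24,-26,0,0]
    - [-1,-24,-26,0,0]
    - [-1,-24,-26,0,0]
    - [-1,-25,-27,0,0]
    - [-1,-25,-27,0,0]
    - [-1,-25,-27,0,0]
    - [-1,-25,-27,0,0]
    - [-1,-24,-25,0,0]
    - [-1,0,0,0,0]

```text
time: 3.9
tool_pos: [0.5408, -0.1007, 0.1995]
tcp_rot: [0.672, 3.067, -0.004]
wrist_force: [0.8, -0.0, -0.3]
width: 0.243
grip_force: 24.7
```

Emit:
jog_arm:
  motion:
    - [-1,0,0,0,0]
    - [-1,0,0,0,0]
    - [-1,0,0,0,0]

```text
time: 4.15
tool_pos: [0.5386, -0.0942, 0.199]
tcp_rot: [-0.664, -3.07, -0.001]
wrist_force: [-0.2, 0.5, -0.7]
width: 0.238
grip_force: 24.7
```

Run:
```python
from h import *
p,d,C,K,o=wrist('w2'); go(.604,-.124,.2)
p=p.astype(int)
W=o+K*((.05-o[2])/K[...,2])[...,None]
near=np.hypot(W[...,0]-.604,W[...,1]+.124)<.03
m=near&(p[...,2]-p[...,0]>25);v,u=np.nonzero(m);print(m.sum(),u.mean(),v.mean())
print('ring',cv2.minEnclosingCircle((W[m][:,:2]*1000).astype(np.float32)),cv2.fitEllipse((W[m][:,:2]*1000).astype(np.float32)))
m=abs(C[...,2]-.05)<.01;print('ztop',np.median(C[m&near][:,2]))
```

```text
shift [-71.9  -0.4  -0.9] tool y yaw 65.6 tilt 0.04 q [-0.22  0.05  1.92  0.    1.18 -1.36]
0 nan nan<stdin>:6: RuntimeWarning: Mean of empty slice.
  ret = ret.dtype.type(ret / rcount)
Traceback (most recent call last):
cv2.error: OpenCV(4.12.0) /io/opencv/modules/imgproc/src/shapedescr.cpp:361: error: (-201:Incorrect size of input array) There should be at least 5 points to fit the ellipse in function 'fitEllipseNoDirect'
```

View pics/w2.png

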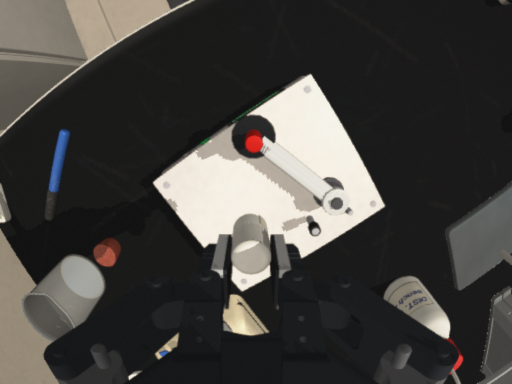

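The held vial, at (250,240), hides the well from here. Pin is at (255,142), pivot at (336,202). I'll move directly over the well, where it should show above the vial in the picture.

Emit:
jog_arm:
  motion:
    - [-1,-25,0,0,0]
    - [-1,-27,0,0,0]
    - [-1,-20,0,0,0]
    - [-1,0,0,0,0]
    - [-1,0,0,0,0]
    - [-1,0,0,0,0]

```text
time: 4.7
tool_pos: [0.604, -0.1237, 0.1989]
tcp_rot: [-0.663, -3.069, -0.0]
wrist_force: [0.0, 0.1, 0.3]
width: 0.241
grip_force: 24.7
```

Run:
```python
from h import *
p,d,C,K,o=wrist('w3'); go(.604,-.124,.2)
p=p.astype(int)
W=o+K*((.05-o[2])/K[...,2])[...,None]
near=np.hypot(W[...,0]-.604,W[...,1]+.124)<.03
m=near&(p[...,2]-p[...,0]>15);v,u=np.nonzero(m);print(m.sum(),near.sum())
if len(u)>5: print(u.min(),u.max(),v.min(),v.max(),'ring',cv2.minEnclosingCircle((W[m][:,:2]*1000).astype(np.float32)),cv2.fitEllipse((W[m][:,:2]*1000).astype(np.float32)))
m=abs(C[...,2]-.05)<.01;print('ztop',np.median(C[m&near][:,2]))
cv2.imwrite('pics/w3c.png',cv2.resize(cv2.imread('pics/w3.png')[100:300,150:370],None,fx=2.7,fy=2.7,interpolation=cv2.INTER_CUBIC))
```

```text
shift [-0.3 -0.1 -1. ] tool y yaw 65.6 tilt 0.07 q [-0.24  0.18  1.77  0.    1.2  -1.39]
231 2619
233 265 161 192 ring ((603.550537109375, -125.0949935913086), 16.825523376464844) ((603.697021484375, -125.12511444091797), (31.217832565307617, 31.397544860839844), 20.481433868408203)
ztop 0.050276383762077353
```

View pics/w3c.png

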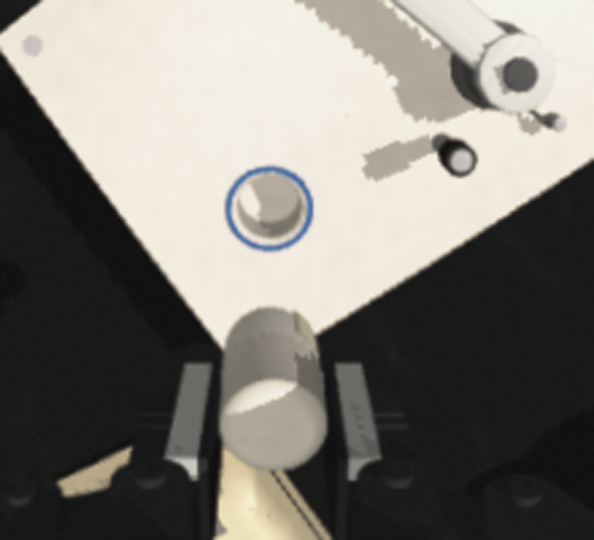

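The crop shows the blue ring centred at (269,208) and the held vial's cap at (274,425), upright. I'll compute the vial's offset from the ring.

Run:
```python
from h import *
z=np.load('w3.npz');C=z['C'];p=z['p'];K=z['K'];o=z['o'];s=bot.read_state()
m=(abs(C[...,0]-.604)<.03)&(abs(C[...,1]+.124)<.03)&(C[...,2]>.15)&(C[...,2]<.24)
A=R.from_rotvec(s['tcp_rot']).as_matrix();L=((C-s['tool_pos'])@A)*1000
v,u=np.mgrid[0:384,0:512];t=m&(u>234)&(u<268)
q=L[t];print(t.sum(),q.min(0),q.max(0),np.percentile(q[:,2],[2,50]))
top=q[q[:,2]<-10];print(len(top),top.mean(0),cv2.minEnclosingCircle(top[:,:2].astype(np.float32)))
E=(A.T@(np.array([.6036,-.1252,.2])-s['tool_pos']))*1000;print('ring in tool',E)
```

```text
1838 [ -9.05155096  -9.13422018 -13.81636382] [11.73488057 10.40355712 26.03730473] [-13.09479616 -10.35342828]
948 [  1.82820755   0.52972676 -11.92908209] ((0.9172641038894653, 0.5580676198005676), 10.61706829071045)
ring in tool [-0.4021069  -1.38458641 -0.97460279]
```

Emit:
jog_arm:
  motion:
    - [-1,-1.3,-1.7,20,0]
    - [-1,0,0,30,0]
    - [-1,0,0,30,0]
    - [-1,0,0,20,0]
    - [-1,0,0,10,0]
    - [-1,0,0,0,0]
    - [-1,0,0,4,0]
    - [-1,0,0,3,0]
    - [-1,0,0,3,0]
    - [-1,0,0,0,0]

```text
time: 5.58
tool_pos: [0.6061, -0.1271, 0.0804]
tcp_rot: [0.665, 3.068, 0.0]
wrist_force: [-0.4, -0.4, 0.6]
width: 0.24
grip_force: 24.8
```

Emit:
jog_arm:
  motion:
    - [-1,0,0,0,0]
    - [-1,0,0,0,0]

```text
time: 5.75
tool_pos: [0.606, -0.1272, 0.0803]
tcp_rot: [0.665, 3.068, 0.0]
wrist_force: [-1.0, 0.1, 0.9]
width: 0.239
grip_force: 24.8
```

Emit:
jog_arm:
  motion:
    - [-1,0,0,-3,0]
    - [-1,2.0,0.3,0,0]
    - [-1,0,0,0,0]
    - [-1,0,0,0,0]

```text
time: 6.08
tool_pos: [0.6032, -0.1259, 0.0823]
tcp_rot: [-0.665, -3.07, 0.0]
wrist_force: [-0.0, 0.2, 0.0]
width: 0.238
grip_force: 24.7
```

Run:
```python
from h import *
go(.6043,-.1261,.0803);s=bot.read_state();print(s['tool_pos'],s['wrist_force'])
```

```text
shift [-1.1  0.2  2. ] tool y yaw 65.5 tilt 0.02 q [-0.25  0.29  1.87 -0.    0.99 -1.39]
[ 0.60324436 -0.12585908  0.08225428] [-0.03394866  0.15132941  0.00400357]
```

Emit:
jog_arm:
  motion:
    - [-1,-0.9,0.2,0,0]
    - [-1,0,0,3,0]
    - [-1,0,0,3,0]
    - [-1,0,0,0,0]
    - [-1,0,0,0,0]

```text
time: 6.5
tool_pos: [0.6039, -0.126, 0.0756]
tcp_rot: [-0.665, -3.069, -0.0]
wrist_force: [0.5, -0.6, -0.2]
width: 0.243
grip_force: 24.7
```

Bottom at about 45 mm with no contact force, so the vial is in the mouth. Continuing down.

Emit:
jog_arm:
  motion:
    - [-1,0,0,3,0]
    - [-1,0,0,3,0]
    - [-1,0,0,3,0]
    - [-1,0,0,3,0]
    - [-1,0,0,0,0]
    - [-1,0,0,0,0]

```text
time: 7.0
tool_pos: [0.6041, -0.126, 0.0638]
tcp_rot: [-0.665, -3.07, -0.0]
wrist_force: [0.6, 0.3, -0.2]
width: 0.239
grip_force: 24.7
```

Emit:
jog_arm:
  motion:
    - [-1,0,0,3,0]
    - [-1,0,0,2,0]
    - [-1,0,0,1,0]
    - [-1,0,0,0,0]
    - [-1,0,0,0,0]

```text
time: 7.42
tool_pos: [0.6043, -0.1261, 0.0582]
tcp_rot: [-0.665, -3.07, 0.0]
wrist_force: [-0.9, 0.6, -0.3]
width: 0.239
grip_force: 24.7
```

Emit:
jog_arm:
  motion:
    - [0.2,0,0,0,0]
    - [1,0,0,0,0]
    - [1,0,0,0,0]
    - [1,0,0,0,0]
    - [1,0,0,0,0]
    - [1,0,0,0,0]
    - [1,0,0,-20,0]
    - [1,0,0,-35,0]
    - [1,0,0,-35,0]
    - [1,0,0,-30,0]

```text
time: 8.25
tool_pos: [0.6045, -0.1261, 0.1802]
tcp_rot: [0.665, 3.07, -0.0]
wrist_force: [1.7, -0.6, 0.5]
width: 1.002
grip_force: 0.0
```

Emit:
jog_arm:
  motion:
    - [1,0,0,0,0]
    - [1,0,0,0,0]
    - [1,0,0,0,0]

```text
time: 8.5
tool_pos: [0.6041, -0.1261, 0.1781]
tcp_rot: [-0.665, -3.07, 0.0]
wrist_force: [-0.7, 0.7, -0.8]
width: 0.998
grip_force: 0.0
```

Run:
```python
from h import *
p,d,C,K,o=wrist('w4');p=p.astype(int)
n=(np.hypot(C[...,0]-.6036,C[...,1]+.1252)<.02)&(C[...,2]>.058)&(C[...,2]<.1)
q=C[n];print(n.sum(),q.mean(0),np.percentile(q[:,2],[5,50,90]),cv2.minEnclosingCircle((q[q[:,2]>.064][:,:2]*1000).astype(np.float32)))
m=(p[...,0]>120)&(p[...,1]<60)&(C[...,2]>.1)&(C[...,2]<.14)
q=C[m];print('pin',m.sum(),q.mean(0),cv2.minEnclosingCircle((q[q[:,2]>.115][:,:2]*1000).astype(np.float32)))
go(.4984,-.0744,.18)
```

```text
458 [ 0.60232877 -0.12560534  0.06789697] [0.06160482 0.06872661 0.06978231] ((603.673828125, -126.32915496826172), 10.577693939208984)
pin 296 [ 0.49852281 -0.07334869  0.11998601] ((498.34503173828125, -73.18917083740234), 6.748521327972412)
shift [116.9   3.4  -2.8] tool y yaw 65.5 tilt 0.13 q [-0.25  0.19  1.79 -0.    1.16 -1.39]
```

View pics/w4.png

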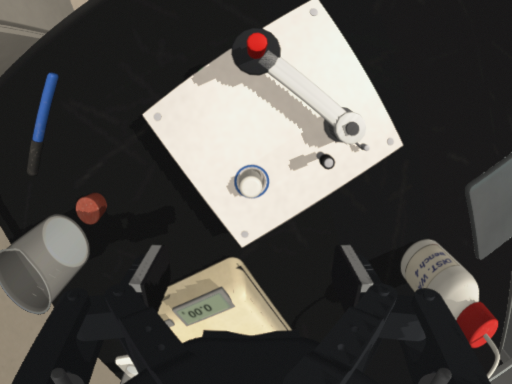

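The vial is seated: cap top at 69 mm, centred at (252,180) inside the ring. The pin is at (258,43), or (498.4, -73.7) mm. I'll turn the gripper so the fingers close tangentially to the swing.

Emit:
jog_arm:
  motion:
    - [1,0,0,0,7]
    - [1,0,0,0,7]
    - [1,0,0,0,7]
    - [1,0,0,0,7]
    - [1,0,0,0,7]
    - [1,0,0,0,7]
    - [1,0,0,0,7]
    - [1,0,0,0,7]
    - [1,0,0,0,7]
    - [1,0,0,0,7]

```text
time: 9.38
tool_pos: [0.6029, -0.1257, 0.1755]
tcp_rot: [-2.31, -2.124, 0.004]
wrist_force: [-0.1, -0.1, -0.5]
width: 0.997
grip_force: 0.0
```

Emit:
jog_arm:
  motion:
    - [1,0,0,0,7]
    - [1,0,0,0,7]
    - [1,0,0,0,7]
    - [1,0,0,0,7]
    - [1,0,0,0,7]
    - [1,0,0,0,7]
    - [1,0,0,0,7]
    - [1,0,0,0,7]
    - [1,0,0,0,0]
    - [1,0,0,0,0]

```text
time: 10.22
tool_pos: [0.6033, -0.1258, 0.1762]
tcp_rot: [-3.035, -0.806, 0.005]
wrist_force: [-0.2, 0.3, 1.4]
width: 1.0
grip_force: 0.0
```

Run:
```python
from h import *
go(.4984,-.0737,.18,118)
```

```text
shift [-65.2 -97.3  -3.4] tool y yaw -60.3 tilt 0.2 q [-0.25  0.2   1.79 -0.    1.16  0.81]
twist 1.7425995004144852
```

Emit:
jog_arm:
  motion:
    - [1,-18,-27,-1,0]
    - [1,-18,-27,-1,0]
    - [1,-18,-27,-1,0]
    - [1,-11,-16,-1,0]
    - [1,0,0,0,0]
    - [1,0,0,0,0]
    - [1,0,0,0,0]

```text
time: 10.8
tool_pos: [0.5006, -0.074, 0.1823]
tcp_rot: [3.037, 0.804, 0.001]
wrist_force: [-0.2, 0.4, -0.1]
width: 1.001
grip_force: 0.0
```

Run:
```python
from h import *
go(.4984,-.0737,.088,118)
```

```text
shift [-1.8 -1.4 94.3] tool y yaw -60.4 tilt 0.05 q [-0.2  -0.02  2.01 -0.    1.15  0.86]
twist 1.6448697527915215
```

Emit:
jog_arm:
  motion:
    - [1,-1.5,-1.4,25,0]
    - [1,0,0,30,0]
    - [1,0,0,27,0]
    - [1,0,0,12,0]
    - [1,0,0,0,0]
    - [-1,0,0,0,0]
    - [-1,0,0,0,0]
    - [-1,0,0,0,0]
    - [-1,0,0,0,0]
    - [-1,0,0,0,0]
  force: 40

```text
time: 11.63
tool_pos: [0.4991, -0.0735, 0.0897]
tcp_rot: [3.037, 0.801, 0.004]
wrist_force: [-0.4, 0.2, 0.2]
width: 0.297
grip_force: 0.0
```

Emit:
jog_arm:
  motion:
    - [-1,0,0,0,0]
    - [-1,0,0,0,0]
    - [-1,0,0,0,0]
    - [-1,0,0,0,0]

```text
time: 11.97
tool_pos: [0.4988, -0.0736, 0.0893]
tcp_rot: [3.037, 0.801, 0.002]
wrist_force: [-1.6, -0.7, 5.9]
width: 0.149
grip_force: 39.1
```

Run:
```python
from h import *
# swing plan: per-row shift in tool axes when the tool turns with the arm about the pivot
s=bot.read_state();A=R.from_rotvec(s['tcp_rot']).as_matrix()
P=np.array([.5865,-.0272]);t=s['tool_pos'][:2]-P;print('pos',s['tool_pos'],'r',np.hypot(*t),'arm dir',np.degrees(np.arctan2(t[1],t[0])))
a=np.radians(6);Rz=np.array([[np.cos(a),-np.sin(a)],[np.sin(a),np.cos(a)]])
d=Rz@t-t;print('per 6deg',(A.T@np.array([*d,0])*1000).round(2))
e=np.radians(279.8);print('end',P+.1*np.array([np.cos(e),np.sin(e)]))
```

```text
pos [ 0.49880276 -0.07359054  0.08931139] r 0.09921133011773776 arm dir -152.12182452047696
per 6deg [2.400e-01 1.038e+01 1.000e-02]
end [ 0.60352095 -0.12574079]
```

Emit:
jog_arm:
  motion:
    - [-1,0.2,5.2,0,-3]
    - [-1,0.2,10.4,0,-6]
    - [-1,0.2,10.4,0,-6]
    - [-1,0.2,10.4,0,-6]
    - [-1,0.2,10.4,0,-6]
    - [-1,0.2,5.2,0,-3]
    - [-1,0,0,0,0]
    - [-1,0,0,0,0]

```text
time: 12.63
tool_pos: [0.5337, -0.1112, 0.0893]
tcp_rot: [2.727, 1.559, 0.0]
wrist_force: [-2.3, -0.4, 8.2]
width: 0.156
grip_force: 39.4
```

```bash
cat >> h.py <<'E'
def arc():
    s=bot.read_state();A=R.from_rotvec(s['tcp_rot']).as_matrix()
    P=np.array([.5865,-.0272]);t=s['tool_pos'][:2]-P
    print('pos',s['tool_pos'],'r',np.hypot(*t),'arm dir',np.degrees(np.arctan2(t[1],t[0]))%360,'yaw',np.degrees(np.arctan2(A[1,1],A[0,1])),'F',s['wrist_force'],'torque',s['torque'],s['grip_force'],s['width'])
    a=np.radians(6);Rz=np.array([[np.cos(a),-np.sin(a)],[np.sin(a),np.cos(a)]])
    d=Rz@(t/np.hypot(*t)*.1)-t;print('per 6deg',(A.T@np.array([*d,0])*1000).round(2))
E
python3 -c "from h import *;arc()"
```

```text
pos [ 0.53374303 -0.11115287  0.08931557] r 0.09915332974562976 arm dir 237.85426278943044 yaw -30.469504579791987 F [-2.32248338 -0.37646697  8.23710761] torque [-0.00713     0.38352018 -0.08221186] 39.427621364593506 0.15564033612843473
per 6deg [-0.6  10.44  0.  ]
```

Emit:
jog_arm:
  motion:
    - [-1,0,5.2,0,-3]
    - [-1,0,10.4,0,-6]
    - [-1,0,10.4,0,-6]
    - [-1,0,10.4,0,-6]
    - [-1,0.2,10.4,0,-6]
    - [-1,0.2,10.4,0,-6]
    - [-1,0.2,8.7,0,-5]
    - [-1,0,0,0,0]
    - [-1,0,0,0,0]

```text
time: 13.38
tool_pos: [0.5964, -0.1261, 0.0893]
tcp_rot: [-2.07, -2.363, 0.0]
wrist_force: [-4.0, 0.2, 7.6]
width: 0.149
grip_force: 39.6
```

```bash
python3 -c "from h import *;arc()"
```

```text
pos [ 0.59639631 -0.12610222  0.08929881] r 0.0993961029908424 arm dir 275.7140861484774 yaw 7.559838157876026 F [-4.03345692  0.16804049  7.56952873] torque [ 0.01021676  0.48184354 -0.14705652] 39.6025550365448 0.14905267055891516
per 6deg [-0.39 10.45 -0.  ]
```

Emit:
jog_arm:
  motion:
    - [-1,-0.3,3.5,0,-2]
    - [-1,0,3.5,0,-2]
    - [-1,0,0,0,0]
    - [-1,0,0,0,0]
    - [-1,0,0,0,0]

```text
time: 13.8
tool_pos: [0.6029, -0.1253, 0.0893]
tcp_rot: [-1.987, -2.433, -0.0]
wrist_force: [-2.8, 0.2, 6.9]
width: 0.146
grip_force: 39.6
```

```bash
python3 -c "from h import *;arc()"
```

```text
pos [ 0.60288285 -0.1252885   0.0892812 ] r 0.09944722752954453 arm dir 279.4820782012516 yaw 11.52414974199428 F [-2.77270323  0.2204783   6.92743607] torque [ 0.15072796  0.45411576 -0.10564826] 39.55332577228546 0.14599507685475838
per 6deg [-0.38 10.45 -0.  ]
```

Emit:
jog_arm:
  motion:
    - [-1,0,1,0,-0.5]
    - [-1,0,1,0,-0.5]
    - [-1,0,0,0,0]
    - [-1,0,0,0,0]

```text
time: 14.13
tool_pos: [0.604, -0.1251, 0.0893]
tcp_rot: [-1.965, -2.449, 0.002]
wrist_force: [-5.5, -0.2, 8.5]
width: 0.151
grip_force: 39.7
```

```bash
python3 -c "from h import *;arc()"
```

```text
pos [ 0.60403709 -0.12505943  0.0892662 ] r 0.09941839241200374 arm dir 280.1599543369764 yaw 12.528080946983218 F [-5.53193997 -0.23132746  8.4837579 ] torque [ 0.00554236  0.79720352 -0.13884522] 39.74795401096344 0.15058355519991298
per 6deg [-0.47 10.44 -0.02]
```

Emit:
jog_arm:
  motion:
    - [-1,0,1.5,0,0]
    - [-1,0,0,0,0]
    - [-1,0,0,0,0]
    - [-1,0,0,0,0]

```text
time: 14.47
tool_pos: [0.6043, -0.125, 0.0892]
tcp_rot: [-1.964, -2.448, 0.004]
wrist_force: [-8.8, -0.7, 10.6]
width: 0.149
grip_force: 40.0
```

Run:
```python
from h import *
arc()
p,d=bot.read_camera('side');cv2.imwrite('pics/side1.png',cv2.resize(p[160:270,230:350,::-1],None,fx=5,fy=5,interpolation=cv2.INTER_CUBIC))
```

```text
pos [ 0.60429541 -0.12502862  0.08922483] r 0.09943397646125787 arm dir 280.30960452170564 yaw 12.529233050252378 F [-8.8208766  -0.66012512 10.57508747] torque [-0.10610592  1.33937426 -0.14992133] 40.04692733287811 0.1487761823217628
per 6deg [-0.42 10.44 -0.05]
```

View pics/side1.png

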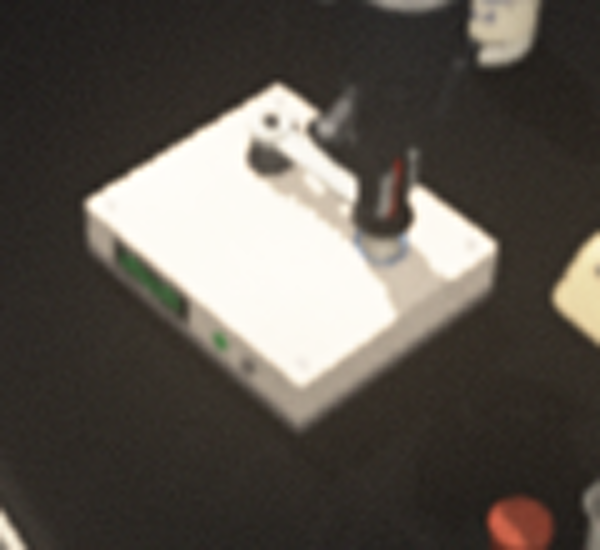

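The side crop shows the disc over the seated vial at (383,235), and the pin gripped at (398,185). The last 1.5 mm push moved the arm only 0.3 mm while the force rose to about 9 N, so it is against the stop.

```bash
python3 -c "from h import *;print(bot.finish_job())"
```

```text
the job is handed in; nothing more can be done
None
```

The vial is seated in the well and released, and the cover arm is held against its stop by the gripped pin. I handed the job in at about 14.5 s; no verdict was returned.

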